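# Put the seasonings into their fitted stands

## Robot

A 7-joint arm with a two-finger parallel gripper is mounted at the origin on a cart in front of the work surface, level with it; the furniture and walls round the work are solid. World frame = base frame: x ahead of the robot, y to its left, z up, the work surface at z = 0. Lengths are in m, angles in rad, forces in N, time in s.
With the tool pointing down it reaches from about 0.425 to 0.825 m from the base axis. Payload 3.6 kg.
Tool frame: the origin (TCP) lies where the fingers leave the gripper's body, on its centre line; the fingertips stand 73 mm ahead of it and the grasp point (between the pads) lies 54 mm ahead of it; x points along the fingers, y is the direction in which the jaws open and shut, and the axes are right-handed (so a half turn about x gives the same grasp; the last joint's range is limited). The gripper opens to 85 mm and grips with 20 to 120 N. Pads are 22 mm wide; open, the fingers measure 114 mm over their backs; the gripper's body (76 mm by 85 mm) begins 54 mm behind the grasp point. The pads swing forward as they close: fully open they stand 13 mm farther back than shut.
Start: joints at [-1.343, 0.615, -0.013, 1.423, 0.008, 1.103, -0.04], TCP at [0.163, 0.629, 0.304] pointing down, gripper open.
Joint ranges: [-3.12, 3.12], [-0.3, 2.06], [-1.34, 1.32], [0.26, 2.42], [-1.36, 4.5], [0.01, 1.98], [-2.84, 2.84]. Speed limits (rad/s): [2.79, 2.79, 3.14, 3.14, 3.14, 3.14, 3.14].

## Interface

Orientations are given as a unit quaternion [x, y, z, w].
In Python, from station import arm, snapshot, camera_info, ticket gives the robot as it stands. Calls block until the motion is done:
- arm.movep(position, orientation): joint-space move of the TCP to a pose.
- arm.line_to(position, velocity=0.15, ori=None): straight line of the TCP; ori=None keeps the orientation; velocity is the mean speed in m/s.
- arm.move_j(angles): joint-space move.
- arm.move_gripper(opening, effort=None): opening from 0.0 (shut) to 1.0 (fully open); effort is the grip in N (None keeps the last); returns when the fingers have stopped.
- arm.pause(seconds).
- arm.ik(position, orientation): joint angles nearest the present ones, or None.
- snapshot(name): name is "scene" or "top"; returns the picture (384x512x3 uint8, blue, green, red); there is no depth.
- camera_info(name): a dict with "fx", "fy", "cx", "cy" (pixels), "R" (3x3) and "t" (3): a world point X has camera coordinates R X + t. Camera axes: x right, y down, z forward; pixel columns grow to the right and rows downward; lengths in m; the calibration is good to about 2 mm. A picture is of the moment at which its call begins. camera_info takes no time and is no camera call.
A pose or a line that the arm cannot do raises arm.MotionError and nothing moves.
- ticket.finish_job(): hands the job in, once; it reports no verdict.
Readings, each from a call of its own:
- arm.read_time(): time.
- arm.read_joint_positions(): joint angles.
- arm.read_dq(): joint speeds.
- arm.read_effort(): joint torques, N m.
- arm.read_tool_pos(): TCP position.
- arm.read_eef_rot(): TCP orientation.
- arm.read_ft_force(): force on the tool from outside, world axes, zero at the start.
- arm.read_wrist_torque(): the same for the moment, N m.
- arm.read_opening(): opening from 0.0 (shut) to 1.0 (fully open).
Only numpy, scipy, OpenCV 4.12 (cv2) and the standard library are available. Lean on these libraries where they do the work, as an engineer would, in place of code of your own. Each camera call takes 0.05 s, during which the arm holds its last target. There are 200 camera calls.

## Task

Put the salt shaker, the small tin, the square spice jar and the lemon each into the wooden stand whose recess has its shape and size: the shaker in the small round one, the tin in the large round one, the jar upright in the square one and the lemon lengthwise in the oblong one. Each must rest fully down on the floor of its recess. Leave the blue beaker and the garlic where they are.

Things in the scene. Friction and masses are not known exactly. Their poses are not given: they have to be found in the camera images.
- salt_shaker: Salt shaker: round clear body, grey domed cap; 44 mm across its widest (0 to 74 mm up), cap 34 mm, 90 mm tall, stands upright. Origin: centre of its underside; z up.
- tin_small: Small closed food tin, a plain cylinder 58 mm across and 72 mm tall, standing. Origin: centre of its underside; z up.
- spice_e: Square spice jar, 44 x 44 mm with rounded corners, flat sides along its x and y axes (which quarter turn does not matter), 87 mm to the shoulder, round ochre cap 43 mm across on top, 96 mm tall in all. Origin: centre of its underside; z up.
- lemon_center (a point): Lemon lying on its side: 78 mm long (x axis, through the tips), 55 mm wide (y), 56 mm high. The point is its middle, 28 mm above what it lies on. It can roll about its long axis.
- stand_small_round_floor (a point): One of four identical light wooden blocks 100 (x) x 80 (y) x 14 mm high, fixed to the worktop, with one recess 8 mm deep amid its top, mouth chamfered 3 mm, floor lined with black rubber. Recess: round, 54 mm across. The point is the centre of the recess floor, 6 mm above the worktop; x along the block's long side, z up.
- stand_large_round_floor (a point): One of four identical light wooden blocks 100 (x) x 80 (y) x 14 mm high, fixed to the worktop, with one recess 8 mm deep amid its top, mouth chamfered 3 mm, floor lined with black rubber. Recess: round, 68 mm across. The point is the centre of the recess floor, 6 mm above the worktop; x along the block's long side, z up.
- stand_square_floor (a point): One of four identical light wooden blocks 100 (x) x 80 (y) x 14 mm high, fixed to the worktop, with one recess 8 mm deep amid its top, mouth chamfered 3 mm, floor lined with black rubber. Recess: square, 54 x 54 mm, sides parallel to the block's. The point is the centre of the recess floor, 6 mm above the worktop; x along the block's long side, z up.
- stand_oblong_floor (a point): One of four identical light wooden blocks 100 (x) x 80 (y) x 14 mm high, fixed to the worktop, with one recess 8 mm deep amid its top, mouth chamfered 3 mm, floor lined with black rubber. Recess: rectangular, 88 mm (x) x 65 mm (y). The point is the centre of the recess floor, 6 mm above the worktop; x along the block's long side, z up.
- beaker: Bystander: open blue plastic beaker, 81 mm across at the rim, 112 mm tall, light. Origin: centre of its underside; z up.
- garlic: Bystander: a garlic bulb, 60 mm across, 58 mm tall, loose. Origin: centre of its underside.
There are look-alikes about, which are no part of the job. Leave any pink look-alike of the part that bears stand_large_round_floor alone.

How it is judged:
By the outcome, as a careful person would: the job done as asked, in the order asked, and still so for the second after the job is handed in, with the robot touching nothing.
It also fails if it takes over 112 s, if anything falls off the work surface, if the arm or the gripper's body presses on something with over 40 N, if the wrist force passes 120 N, or if a joint passes its speed limit or range.

## Working session

There is one attempt and no reset: what is moved stays moved. The work goes in short steps, each a Python script; the robot and the scene stay as the last script left them, time stands still between calls to the robot, and variables do not carry over. Pictures are saved under pics/ and viewed, about 12 in all and at most 16, crops included, and the job is handed in when it is done.

```bash
mkdir -p pics; ls
python3 - <<'E'
from station import arm,snapshot,camera_info
import cv2
for n in("scene","top"):
    im=snapshot(n);cv2.imwrite(f"pics/{n}0.png",im)
    cv2.imwrite(f"pics/{n}0b.png",cv2.resize(im,(800,600),interpolation=cv2.INTER_CUBIC))
    c=camera_info(n);print(n,c)
print(arm.read_tool_pos(),arm.read_eef_rot(),arm.read_time())
E
```

```text
pics
scene {'fx': 492.34899461338546, 'fy': 492.34899461338546, 'cx': 251.14037485139747, 'cy': 189.3734027325718, 'R': array([[ 0.64948171, -0.76012507,  0.01958009],
       [-0.47538473, -0.4260161 , -0.76975297],
       [ 0.59344997,  0.4906324 , -0.63804152]]), 't': array([-0.3728875 ,  0.30820275,  1.06338566])}
top {'fx': 362.3943462406404, 'fy': 362.3943462406404, 'cx': 253.8651862860804, 'cy': 193.94059966169178, 'R': array([[-0.0120404 , -0.99983975,  0.01324782],
       [-0.99094206,  0.01015901, -0.13390533],
       [ 0.13374929, -0.0147401 , -0.99090557]]), 't': array([-4.22661574e-04,  5.64172205e-01,  1.09942067e+00])}
[0.16301824 0.62867325 0.30281855] [ 0.08860832  0.70153053 -0.09029493  0.70132041] 0.1
```

View pics/scene0b.png

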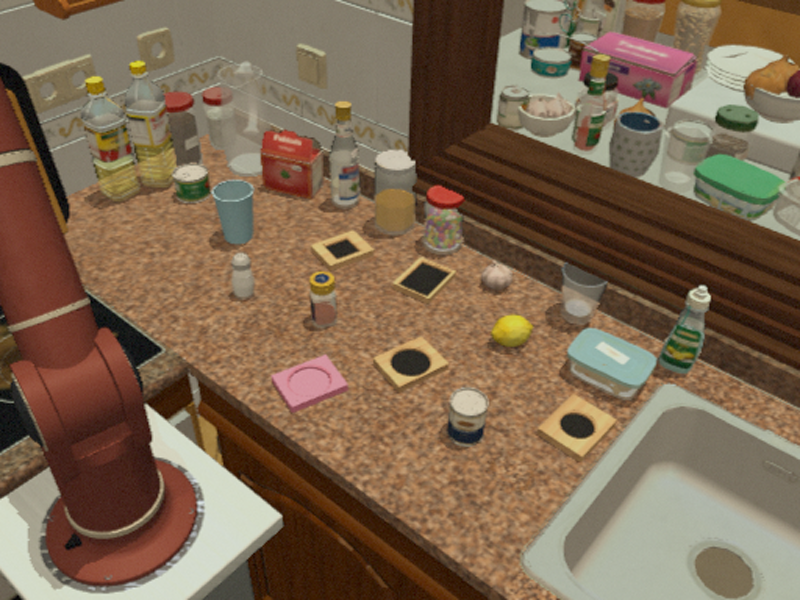

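View pics/top0b.png

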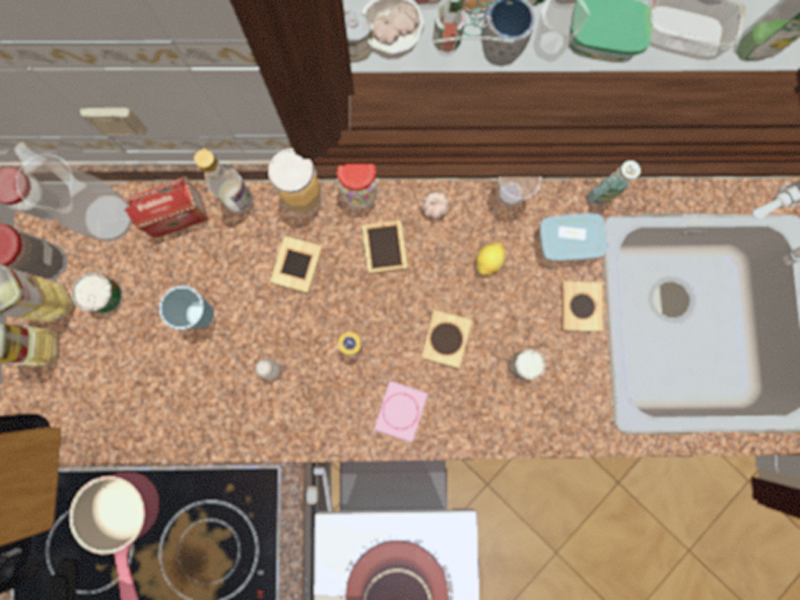

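The top view shows, in 800x600 pixels, the shaker (267,369), jar (349,344), tin (528,364) and lemon (490,259). The garlic is at (435,206) and the beaker at (187,308).

Stand candidates:
- **Large round:** wooden (447,339). The pink one at (401,411) is the look-alike, so I leave it alone.
- **Small round:** (583,306).
- **Square:** (297,264).
- **Oblong:** (385,247).

Next I'll measure by masks.

```bash
cat > h.py <<'E'
import numpy as np, cv2
from station import arm,snapshot,camera_info,ticket
CI={n:camera_info(n) for n in("scene","top")}
def ray(n,uv,z):
    "cast pixels (N,2) onto plane z"
    c=CI[n];uv=np.atleast_2d(np.asarray(uv,float))
    d=np.c_[(uv[:,0]-c["cx"])/c["fx"],(uv[:,1]-c["cy"])/c["fy"],np.ones(len(uv))]@c["R"]
    o=-c["R"].T@c["t"]
    return (o+d*((z-o[2])/d[:,2])[:,None])[:,:2]
def proj(n,X):
    c=CI[n];p=np.atleast_2d(X)@c["R"].T+c["t"]
    return np.c_[c["fx"]*p[:,0]/p[:,2]+c["cx"],c["fy"]*p[:,1]/p[:,2]+c["cy"]]
def blob(mask,uv,r):
    "largest contour of mask within r px of uv"
    m=np.zeros_like(mask);cv2.circle(m,tuple(int(round(a)) for a in uv),r,255,-1);m&=mask
    k=cv2.findContours(m,cv2.RETR_EXTERNAL,cv2.CHAIN_APPROX_NONE)[0]
    return max(k,key=cv2.contourArea)[:,0] if k else None
def rect(pts):
    "min area rect in m: centre, long, short, yaw of long side"
    (cx,cy),(w,h),a=cv2.minAreaRect((pts*1000).astype(np.float32))
    if w<h:w,h,a=h,w,a+90
    return np.round([cx,cy,w,h,(a+90)%180-90],1)
E
python3 - <<'E'
from h import *
s=.64
T=cv2.imread("pics/top0.png");S=cv2.imread("pics/scene0.png")
def masks(im):
    h=cv2.cvtColor(im,cv2.COLOR_BGR2HSV);H,Sa,V=cv2.split(h)
    wood=((H>=14)&(H<=30)&(V>165)&(Sa>50)&(Sa<150)).astype(np.uint8)*255
    blk=(V<60).astype(np.uint8)*255
    yel=((H>=20)&(H<=34)&(V>110)&(Sa>130)).astype(np.uint8)*255
    return wood,blk,yel
for n,im,st in(("top",T,dict(sm=(583,306),lg=(447,339),sq=(297,264),ob=(385,247))),("scene",S,dict(sm=(577,426),lg=(410,362),sq=(342,248),ob=(424,278)))):
    w,b,y=masks(im)
    for k,uv in st.items():
        uv=np.array(uv)*s
        c=blob(w,uv,24 if n=="top" else 28);print(n,k,"wood",None if c is None else rect(ray(n,c,.014)))
        c=blob(b,uv,22);print("   black",None if c is None else rect(ray(n,c,.006)))
    c=blob(y,np.array((490,259) if n=="top" else (512,331))*s,22);print("lemon",rect(ray(n,c,.028)))
    c=blob(y,np.array((349,344) if n=="top" else (322,281))*s,14);print("jarcap",None if c is None else rect(ray(n,c,.096)))
for nm,n,uv,z in[("shaker","top",(265,366),.088),("shaker","scene",(240,256),.088),("tin","top",(531,364),.072),("tin","scene",(468,401),.072),("jar","top",(349,344),.096),("jar","scene",(321,278),.096),("beaker","top",(183,307),.112),("garlic","top",(435,206),.03),("pink","top",(401,411),.014)]:
    print(nm,n,ray(n,np.array(uv)*s,z))
def crop(im,uv,r,f):
    u,v=(np.array(uv)*s).astype(int);return cv2.resize(im[v-r:v+r,u-r:u+r],(f,f),interpolation=cv2.INTER_CUBIC)
cv2.imwrite("pics/c1.png",np.vstack([np.hstack([crop(S,p,24,260) for p in((322,300),(241,277),(467,415))]),np.hstack([crop(T,p,24,260) for p in((349,344),(267,369),(528,364))])]))
E
```

```text
top sm wood [ 553.9 -390.3  116.7   98.3   -0.6]
   black None
top lg wood [ 501.  -110.4  122.1   91.9  -16. ]
   black None
top sq wood [652.6 200.8 108.8  90.7 -15.3]
   black None
top ob wood [688.7  17.9 110.4  89.2   7.7]
   black None
lemon [ 657.3 -199.4   66.2   54.8   -1.8]
jarcap [482.2  84.7  39.2  37.1  17.8]
scene sm wood [ 562.4 -386.5  110.7  105.2   -7.3]
   black [ 561.6 -388.1   46.4   45.    70.8]
scene lg wood [ 501.7 -102.   129.1  128.5   -3. ]
   black [ 498.  -104.4   58.6   57.9   -6.6]
scene sq wood [652.7 213.3 111.4 107.4 -13.2]
   black [656.1 205.8  45.8  40.9 -16.9]
scene ob wood [688.4  24.8 117.7  98.1   2.2]
   black [692.1  22.1  76.8  55.1   7.1]
lemon [ 660.4 -199.6   80.6   65.7    2.9]
jarcap [472.3  76.5  60.6  40.3  43.9]
shaker top [[0.44014197 0.24370092]]
shaker scene [[0.43651703 0.24620104]]
tin top [[ 0.43839926 -0.26352355]]
tin scene [[ 0.43764177 -0.26317684]]
jar top [[0.47931281 0.08492084]]
jar scene [[0.48129917 0.08553026]]
beaker top [[0.55075495 0.39307813]]
garlic top [[ 0.76731942 -0.08873534]]
pink top [[ 0.34939528 -0.01311737]]
```

View pics/c1.png

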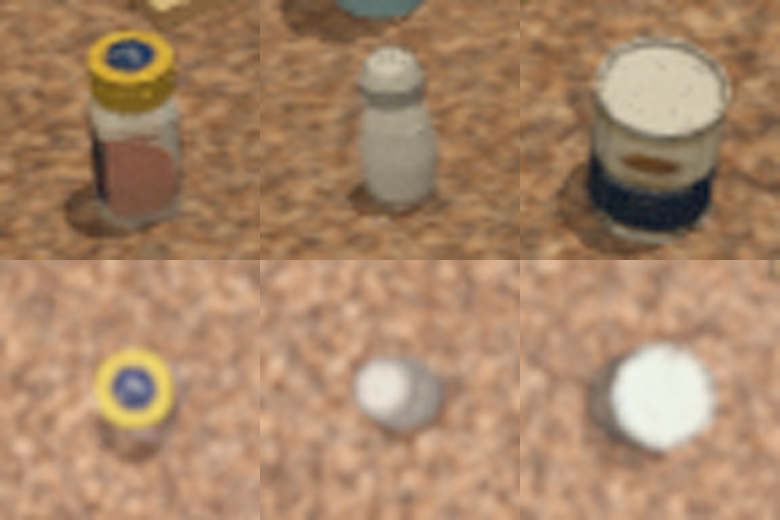

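Run:
```python
from h import *
s=.64
I=dict(top=cv2.imread("pics/top0.png"),scene=cv2.imread("pics/scene0.png"))
st=dict(top=dict(sm=(583,306),lg=(447,339),sq=(297,264),ob=(385,247)),scene=dict(sm=(577,426),lg=(410,362),sq=(342,248),ob=(424,278)))
tiles=[]
for n in I:
    im=I[n];C=-CI[n]["R"].T@CI[n]["t"];f=6
    big=cv2.resize(im,None,fx=f,fy=f,interpolation=cv2.INTER_CUBIC)
    h=cv2.GaussianBlur(cv2.cvtColor(big,cv2.COLOR_BGR2HSV),(0,0),2);V=h[...,2]
    for k,uv in st[n].items():
        uv=np.array(uv)*s*f
        dark=((V<115)*255).astype(np.uint8)
        wood=((V>175)&(h[...,0]<40)*1).astype(np.uint8)*255
        wood=cv2.morphologyEx(wood|dark,cv2.MORPH_OPEN,cv2.getStructuringElement(cv2.MORPH_ELLIPSE,(31,31)))
        c=blob(dark,uv,20*f if n=="scene" else 16*f)
        P=ray(n,(c+.5)/f-.5,.006);m=cv2.moments((P*1e4).astype(np.float32)[:,None]);g=np.array([m["m10"],m["m01"]])/m["m00"]/1e4
        d=C[:2]-g;tn=d/(C[2]-.006);gc=g+.0025*tn
        w=blob(wood,uv,26*f if n=="top" else 32*f)
        print(n,k,"black",rect(P),"floor centre",np.round(gc*1000,1),"| block",rect(ray(n,(w+.5)/f-.5,.014)))
        t=big.copy();cv2.drawContours(t,[c[:,None],w[:,None]],-1,(0,255,0),1)
        u,v=uv.astype(int);tiles.append(cv2.resize(t[v-170:v+170,u-170:u+170],(198,198)))
    hs=cv2.cvtColor(im,cv2.COLOR_BGR2HSV);y=((hs[...,0]>=20)&(hs[...,0]<=34)&(hs[...,1]>120)&(hs[...,2]>90)).astype(np.uint8)*255
    c=blob(y,np.array((490,259) if n=="top" else (512,331))*s,26)
    for pts,z in((ray(n,c,.028),.028),):
        e=cv2.fitEllipse((pts*1000).astype(np.float32));print(n,"lemon ellipse",np.round(e[0],1),np.round(e[1],1),"yaw long",round(e[2]-90,1),
          )
    print(" px ellipse",cv2.fitEllipse(c), "bbox",cv2.boundingRect(c))
    u,v=(np.array((490,259) if n=="top" else (512,331))*s).astype(int);tiles.append(cv2.resize(im[v-26:v+26,u-26:u+26],(198,198),interpolation=cv2.INTER_CUBIC))
cv2.imwrite("pics/c2.png",np.vstack([np.hstack(tiles[:4]),np.hstack(tiles[5:9]),np.hstack([tiles[4],tiles[9],tiles[4]*0,tiles[4]*0])]))
```

```text
top sm black [ 559.3 -391.1   45.3   44.2   23.9] floor centre [ 559. -390.] | block [ 558.  -375.5  166.4  140.     2.3]
top lg black [ 494.8 -107.2   59.4   58.8   88.8] floor centre [ 494.7 -106.9] | block [ 494.2 -107.9  166.2  163.6  -20. ]
top sq black [653.5 201.9  47.7  47.5 -16.5] floor centre [653.  201.6] | block [658.8 200.2 166.8 136.2 -82.9]
top ob black [689.2  18.1  80.9  58.1   6.8] floor centre [688.5  18. ] | block [713.4  47.4 166.2  90.7 -36.8]
top lemon ellipse [ 657.2 -199.5] [50.7 72. ] yaw long -33.7
 px ellipse ((313.54071044921875, 165.0304412841797), (15.86568546295166, 21.866436004638672), 32.983856201171875) bbox (305, 155, 18, 21)
scene sm black [ 562.9 -388.3   51.2   50.2   71.9] floor centre [ 560.4 -389.3] | block [ 560.3 -389.3  103.4   81.3   -2.6]
scene lg black [ 498.  -104.    64.1   64.    76.2] floor centre [ 495.7 -105.7] | block [ 491.5 -108.9   63.5   63.4   76.2]
scene sq black [656.8 205.8  50.9  48.5 -16.1] floor centre [654.3 203.5] | block [649.  198.1  50.3  48.1 -16.5]
scene ob black [692.1  21.5  85.   62.1   7. ] floor centre [689.8  19.3] | block [684.1  15.4  84.   61.6   7. ]
scene lemon ellipse [ 658.5 -199. ] [64.2 85.7] yaw long 12.1
 px ellipse ((327.089599609375, 211.08673095703125), (19.82914161682129, 25.133636474609375), 79.70903015136719) bbox (314, 201, 27, 21)
```

View pics/c2.png

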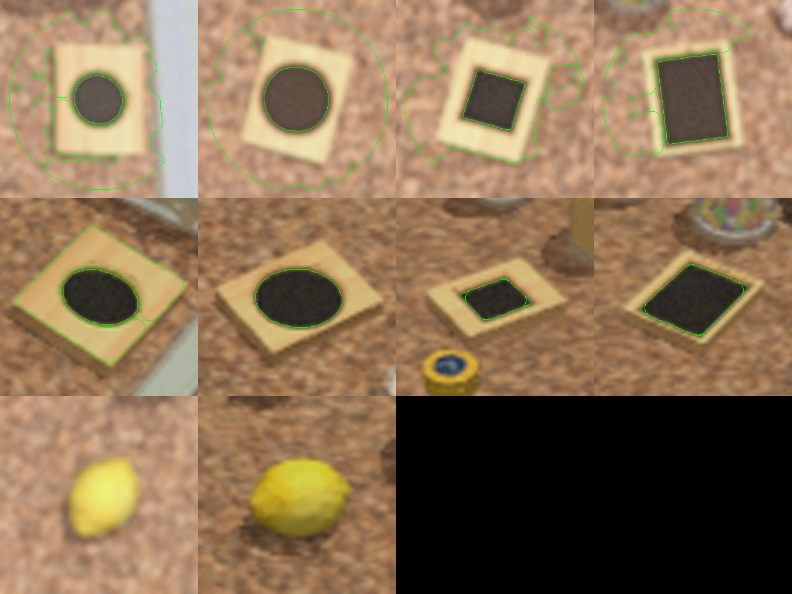

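The crops confirm each recess: round 50 mm, round 64 mm, square 50 mm and oblong 85x62 mm (black as seen). The lemon lies at a yaw of about -34°, and the jar's faces are at about 53°. I start with the shaker.

```bash
cat >> h.py <<'E'
from scipy.spatial.transform import Rotation as Ro
def quat(psi):
    "tool down, jaw axis at yaw psi (deg)"
    c,s=np.cos(np.radians(psi)),np.sin(np.radians(psi))
    return Ro.from_matrix(np.array([[0,c,s],[0,s,-c],[-1,0,0]])).as_quat()
def go(xy,z,psi):
    "joint move above; picks the half turn with the least wrist travel"
    q0=np.array(arm.read_joint_positions());best=None
    for a in(psi,psi+180):
        q=arm.ik([*xy,z],quat(a))
        if q is not None and abs(q[6])<2.7 and (best is None or abs(q-q0).max()<best[0]): best=(abs(q-q0).max(),a)
    arm.movep([*xy,z],quat(best[1]));return best[1]
ZT=.30
def pick(xy,psi,zg,effort,open_=1.0):
    go(xy,ZT,psi);arm.move_gripper(open_)
    arm.line_to([*xy,zg+.054+.03],.25);arm.line_to([*xy,zg+.054],.08)
    arm.move_gripper(0.0,effort);o=arm.read_opening()
    arm.line_to([*xy,ZT],.2);arm.pause(.2)
    print("opening",round(o,3),"after lift",round(arm.read_opening(),3),"F",np.round(arm.read_ft_force(),1),"t",arm.read_time())
def place(xy,psi,zg,floor=.006,extra=0):
    "lower in small steps until contact is felt or the nominal height is passed"
    go(xy,ZT,psi);z=zg+floor+.054
    arm.line_to([*xy,z+.014],.2);arm.pause(.2);f0=arm.read_ft_force()[2]
    for dz in np.arange(.010,-.0031,-.002):
        arm.line_to([*xy,z+dz],.04)
        df=arm.read_ft_force()[2]-f0
        if df>4:break
    print("stopped dz",round(dz*1000,1),"dF",round(df,1),"tool",np.round(arm.read_tool_pos(),4),"want z",round(z,4))
def release(xy):
    p=arm.read_tool_pos();arm.move_gripper(1.0);arm.line_to([p[0],p[1],ZT],.2);print("t",arm.read_time())
E
python3 - <<'E'
from h import *
# triangulation of red-lid jar near oblong stand
from scipy.optimize import least_squares
a,b=np.array((357,175))*.64,np.array((444,198))*.64
r=least_squares(lambda X:np.r_[proj("top",X)[0]-a,proj("scene",X)[0]-b],[.75,.07,.1]);print("red lid",r.x,r.cost)
for n,xy,z,psi in[("sh",(.438,.245),.109,90),("sm",(.56,-.39),.115,90),("tin",(.438,-.263),.095,0),("lg",(.495,-.106),.1,0),("jar",(.48,.085),.112,53),("sq",(.6535,.2025),.118,73.5),("lem",(.658,-.199),.086,56),("ob",(.689,.0185),.092,97)]:
    for p in(psi,psi+90):
        print(n,p,[None if (q:=arm.ik([*xy,zz],quat(pp))) is None else round(float(q[6]),2) for pp in(p,p+180) for zz in(z,.3)])
pick((.438,.245),90,.056,30)
E
```

```text
red lid [0.80420487 0.06766293 0.11431037] 0.019714962326422933
sh 90 [0.93, 1.02, -1.47, -1.69]
sh 180 [2.06, 2.36, -0.23, -0.35]
sm 90 [2.12, 2.5, -0.5, -0.48]
sm 180 [-1.75, -1.95, 0.96, 0.98]
tin 0 [0.49, 1.21, 2.79, -1.95]
tin 90 [1.78, 2.53, -0.58, -0.38]
lg 0 [0.41, 0.6, 2.71, -2.28]
lg 90 [1.6, 1.92, -0.99, -0.59]
jar 53 [0.8, 0.82, -1.24, -1.75]
jar 143 [1.9, 2.22, -0.36, -0.55]
sq 73.5 [0.97, 1.01, -1.38, -1.58]
sq 163.5 [2.2, 2.34, -0.31, -0.36]
lem 56 [1.3, 1.49, -1.07, -1.29]
lem 146 [2.5, 2.22, 0.03, 0.12]
ob 97 [1.53, 1.67, -0.94, -1.07]
ob 187 [2.77, -2.47, 0.32, 0.3]
opening 0.447 after lift 0.443 F [-0.5 -0.1 -1. ] t 5.1583
```

Run:
```python
from h import *
place((.56,-.39),90,.056)
im=snapshot("scene");t=snapshot("top")
u,v=370,255
cv2.imwrite("pics/sh.png",np.hstack([cv2.resize(im[v-60:v+60,u-60:u+60],(400,400)),cv2.resize(t[140:240,320:420],(400,400))]))
```

```text
stopped dz -2.0 dF 10.6 tool [ 0.5606 -0.3902  0.1165] want z 0.116
```

View pics/sh.png

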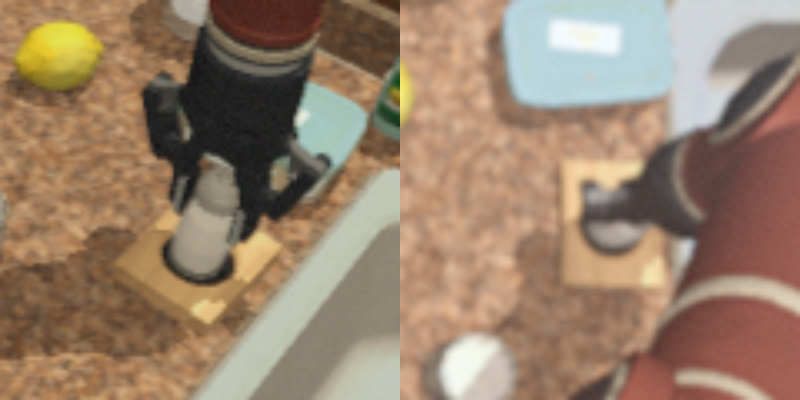

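The shaker is inside the small round recess, and contact came at the nominal floor height. I release it and pick up the tin.

Run:
```python
from h import *
release((.56,-.39))
pick((.438,-.263),90,.042,40)
place((.495,-.106),90,.042)
im=snapshot("scene")
cv2.imwrite("pics/tin.png",np.hstack([cv2.resize(im[175:285,210:320],(400,400)),cv2.resize(im[205:315,320:430],(400,400))]))
```

```text
t 12.1333
opening 0.662 after lift 0.662 F [-0.3  0.5 -2.2] t 16.2083
stopped dz 0.0 dF 4.7 tool [ 0.4953 -0.1061  0.1027] want z 0.102
```

View pics/tin.png

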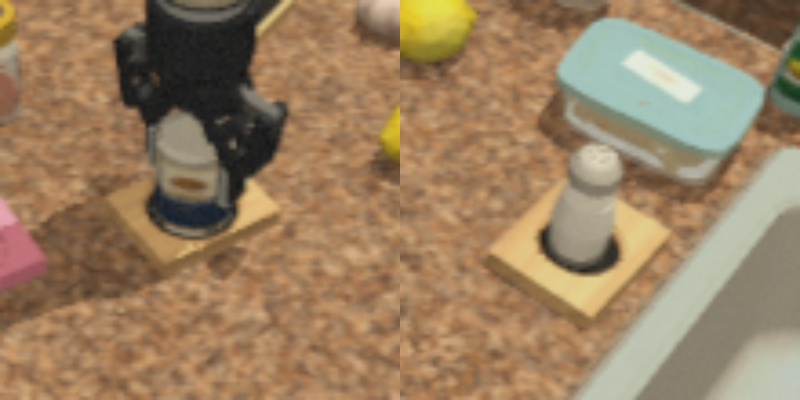

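The tin is seated at the nominal height in the large round recess, and the shaker stands in its own. Next is the jar.

Run:
```python
from h import *
for n,X in(("shaker",(.56,-.39)),): print(n,proj("scene",[[*X,.006],[*X,.096]]))
release(0)
pick((.48,.085),53,.058,30)
im=snapshot("scene")
p=arm.read_tool_pos();u,v=proj("scene",[[p[0],p[1],p[2]-.06]])[0].astype(int);print(u,v)
cv2.imwrite("pics/jar.png",np.hstack([cv2.resize(im[max(v-60,0):v+60,u-60:u+60],(400,400)),cv2.resize(im[175:285,210:320],(400,400))]))
```

```text
shaker [[368.99994055 272.83601593]
 [375.67952337 247.19030129]]
t 21.275
opening 0.506 after lift 0.507 F [ 0.4  0.2 -0.1] t 25.475
202 133
```

View pics/jar.png

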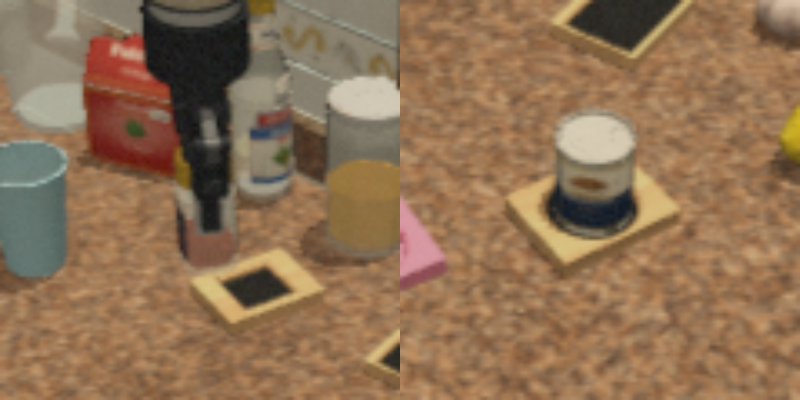

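The tin is seated. The jar is held flat to flat (opening 0.506, about 43 mm), so I place it.

Run:
```python
from h import *
place((.6535,.2025),73.5,.058)
im=snapshot("scene")
cv2.imwrite("pics/jar2.png",cv2.resize(im[90:200,160:290],(650,550)))
```

```text
stopped dz -2.0 dF 11.7 tool [0.654  0.2026 0.1187] want z 0.118
```

View pics/jar2.png

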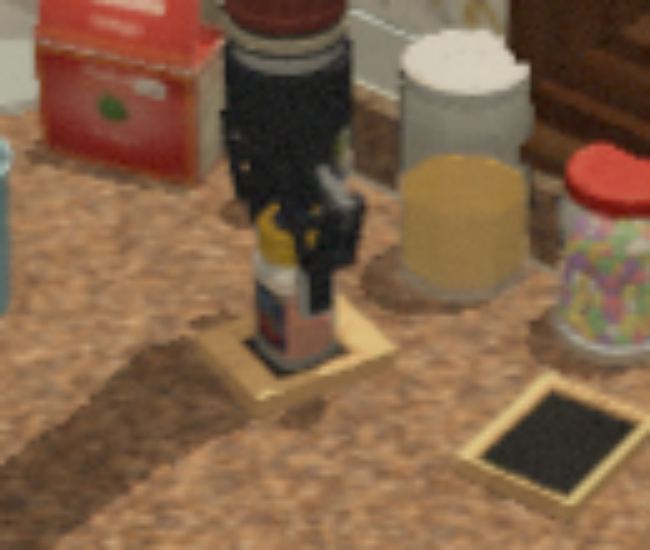

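The jar is in the square recess with contact at the floor height. I release it and take the lemon.

Run:
```python
from h import *
release(0)
pick((.658,-.199),56,.032,25)
im=snapshot("scene");p=arm.read_tool_pos();u,v=proj("scene",[[p[0],p[1],p[2]-.06]])[0].astype(int)
cv2.imwrite("pics/lem.png",np.hstack([cv2.resize(im[max(v-60,0):v+60,u-60:u+60],(400,400)),cv2.resize(im[90:200,160:270],(400,400))]))
```

```text
t 30.925
opening 0.623 after lift 0.617 F [-0.1  0.5 -1.3] t 35.875
```

View pics/lem.png

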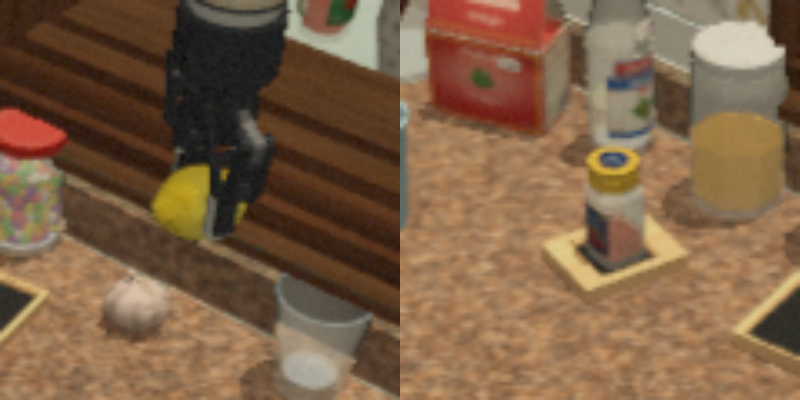

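The jar stands upright in its recess, and the lemon is held across its width. I place the lemon.

Run:
```python
from h import *
place((.689,.0185),97,.032)
im=snapshot("scene");t=snapshot("top");print(proj("top",[[.689,.0185,.03]]),arm.read_opening())
cv2.imwrite("pics/lem2.png",np.hstack([cv2.resize(im[125:225,220:320],(400,400)),cv2.resize(t[110:210,195:295],(400,400))]))
```

```text
stopped dz 0.0 dF 6.2 tool [0.6894 0.0184 0.093 ] want z 0.092
[[245.49832748 155.74854624]] 0.6170921893817375
```

View pics/lem2.png

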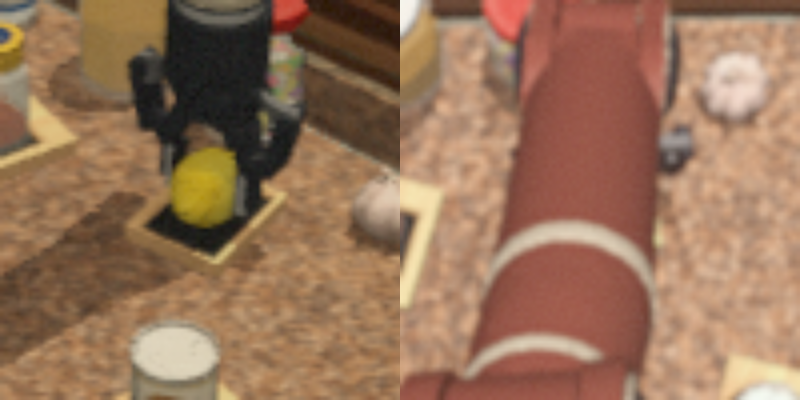

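Contact came at the floor height with the lemon's long axis along the recess. I release it and look.

Run:
```python
from h import *
release(0)
go((.45,.4),ZT,90)
im=snapshot("scene");t=snapshot("top")
for n,g,uv in(("top",t,proj("top",[[.689,.0185,.034]])[0]),("scene",im,proj("scene",[[.689,.0185,.034]])[0])):
    hs=cv2.cvtColor(g,cv2.COLOR_BGR2HSV);y=((hs[...,0]>=20)&(hs[...,0]<=34)&(hs[...,1]>120)&(hs[...,2]>90)).astype(np.uint8)*255
    c=blob(y,uv,26);P=ray(n,c,.034);e=cv2.fitEllipse((P*1000).astype(np.float32));print(n,np.round(e[0],1),np.round(e[1],1),e[2]-90)
cv2.imwrite("pics/lem3.png",np.hstack([cv2.resize(im[125:225,220:320],(400,400)),cv2.resize(t[110:210,195:295],(400,400))]))
cv2.imwrite("pics/fin.png",cv2.resize(im[90:330,130:450],(800,600)))
print(arm.read_time())
```

```text
t 41.3417
top [689.1  18.4] [54.3 73.2] 5.609794616699219
scene [692.   20.4] [57.  94.3] 29.23241424560547
43.0917
```

View pics/lem3.png

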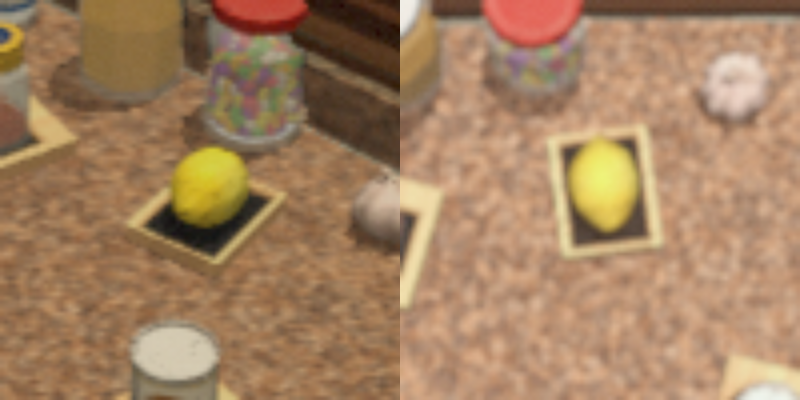

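View pics/fin.png

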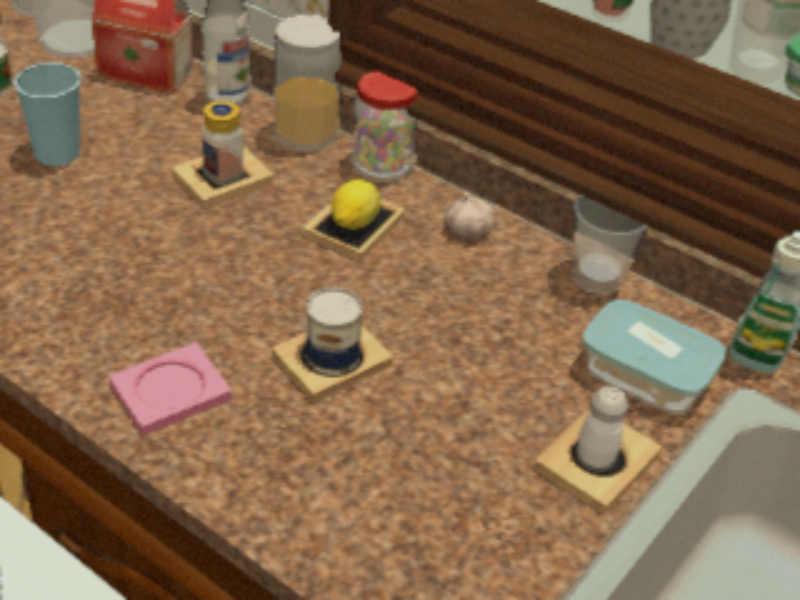

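All four stand in their recesses. The lemon is centred (689.1, 18.4 mm, yaw 5.6°), and the beaker, garlic and pink look-alike are undisturbed. I hand in.

```bash
python3 -c "
from station import *
print(arm.read_dq(),ticket.finish_job())"
```

```text
the job is handed in; nothing more can be done
[-0.00032882  0.0013009  -0.00605805  0.00078176 -0.00379781 -0.00032075
 -0.00210238] None
```

The job is handed in: shaker, tin, jar and lemon were placed in that order, each in its matching wooden stand, by about 43 s on the robot's clock.

- **Seating:** each one met the recess floor within about 1 mm of the expected height, with contact forces of 5–12 N. The last pictures show the shaker, tin and jar upright. The lemon is within 1 mm of the stand's centre, and its long axis is within about 1.5° of the recess.
- **Bystanders:** by eye in the final picture, the beaker, the garlic and the pink look-alike had not moved. I did not measure them again.
- **Checks that disagreed:**
  - The lemon's yaw from the scene camera (29°) differed from the top view (5.6°). I trusted the top view because the oblique view distorts a tall round outline.
  - The jaws read about 38 mm on the 44 mm shaker and 52 mm on the 55 mm lemon. I put the shaker down to its waist and the lemon to a grip above its widest point; both were held firmly.

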